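Click the pack counter's thumbwheel round to the mark

ROBOT

A 6-joint arm with a two-finger parallel gripper is mounted at the origin on the work surface. World frame = base frame: x ahead of the robot, y to its left, z up, the work surface at z = 0. Lengths are in mm, angles in rad, forces in N, time in s.
With the tool pointing down it reaches from about 350 to 975 mm from the base axis. Payload 7.1 kg.
Tool frame: the origin (TCP) lies on the front face of the gripper's body, between the roots of the fingers; the fingertips stand 80 mm ahead of it and the grasp point (between the pads) lies 61 mm ahead of it (env.tips_ahead is the distance from the TCP to the fingertips, in mm); z points along the fingers, y is the direction in which the jaws open and shut (so a half turn about z gives the same grasp; the last joint's range is limited). The gripper opens to 88 mm and grips with 3 to 60 N. Pads are 20 mm wide; open, the fingers measure 115 mm over their backs; the gripper's body (75 mm by 178 mm) begins 61 mm behind the grasp point.
Start: joints at [-1.133, 0.423, 1.63, -0, 1.089, -0.019], TCP at [275.688, -560.893, 302.675] pointing down, gripper open.
Joint ranges: [-3, 3], [-0.9, 2.11], [0.09, 2.58], [-1.31, 4.45], [0.11, 2.69], [-2.54, 2.54]. Speed limits (rad/s): [2.39, 2.39, 3.01, 3.14, 3.14, 3.14].

INTERFACE

Orientations are given as a unit quaternion [x, y, z, w].
In Python, from station import env, set_gripper, viewer, workorder gives the robot as it stands. Calls block until the motion is done:
- env.reach(position, orientation): joint-space move of the TCP to a pose.
- env.move_l(position, rot=None, rate=150, f_stop=None): straight line of the TCP; rot=None keeps the orientation; rate is the mean speed in mm/s. With f_stop (N) it stops when the force on the tool has changed by that much, and returns True; else False.
- env.move_joints(angles): joint-space move.
- set_gripper(opening): finger opening in mm; the grip force is fixed at half the most; returns when the fingers have stopped.
- env.hold(seconds).
- env.ik(position, orientation): joint angles nearest the present ones, or None.
- env.read_state(): the state.
- viewer.camera(name): name is "side" or "top" or "wrist"; returns the picture (400x640x3 uint8, blue, green, red); there is no depth.
- viewer.camera_params(name): a dict with "fx", "fy", "cx", "cy" (pixels), "pose" (4x4, takes a point from camera to world coordinates); the wrist camera has in their place "tool_from_camera" (4x4, takes a point from camera to tool coordinates, whose origin is the TCP and whose axes are the flange's). Camera axes: x right, y up, looking along -z (the intrinsics and any distortion apply to the point x, -y, -z); pixel columns grow to the right and rows downward; lengths in mm; the calibration is good to about 2 mm. A picture is of the moment at which its call begins: read the wrist's pose just before it. camera_params takes no time and is no camera call.
A pose or a line that the arm cannot do raises env.IKError and nothing moves.
- workorder.sign_off(): hands the job in, once; it reports no verdict.
The state is a dict: "time_s": time; "qpos": joint angles; "dq": joint speeds; "tau": joint torques, N m; "tool_pos": TCP position; "orientation": TCP orientation; "force": force on the tool from outside, world axes, zero at the start; "wrist_torque": the same for the moment, N m; "width": finger opening in mm.
Only numpy, scipy, OpenCV 4.12 (cv2) and the standard library are available. Lean on these libraries where they do the work, as an engineer would, in place of code of your own. Each camera call takes 0.05 s, during which the arm holds its last target. There are 200 camera calls.

TASK

Bring the pack counter on the packing table up to its mark: with a fingertip, flick the edge of the black six-lobed thumbwheel anticlockwise (seen from above), click by click, until the lobe with the raised metal bar rests under the fixed steel pointer, and do not go past it. Only push the lobes gently, without pinching or forcing the wheel; leave the bottles, packs and blister cards standing around it where they are, and finish with the hand clear.

Things in the scene. Friction and masses are not known exactly. Their poses are not given: they have to be found in the camera images.
- counter: Pack counter, fixed to the table: grey base 120 mm (its x) by 130 mm (its y), 34 mm high, with a 66 mm high, 26 mm deep ridge along its far (+x) edge and a black thumbwheel lying flat in front of that. Origin at the centre of its underside, z up; -x is its front, roughly facing the robot. The wheel's vertical axle is at (-20, 0) mm. A white arrow shows the way to turn.
- wheel_centre (a point): On the axle, at the wheel's upper face, 60 mm above the table; axes as the counter's. The wheel: a disc of 33 mm radius with six lobes 60 degrees apart, each 10 mm wide with a round end reaching 45 mm from the axle; it spans 42 to 60 mm above the table, 8 mm clear of the base. A finger up to 30 mm wide fits between two lobes. The front lobe stands 5 mm out past the base.
- pointer_tip (a point): Tip of the fixed steel pointer, a 5 mm rod reaching from the ridge towards the axle (along the counter's -x) over the wheel's far rim; the tip is 34 mm from the axle, the rod's centre 68.5 mm above the table.
- index_end (a point): On top of the lobe that carries the raised metal bar (35 mm long, 6 mm wide, 2 mm high, running outward from the wheel's hub), 40 mm from the axle, 61 mm above the table. Turns with the wheel.
- wheel (a joint): Wheel angle (rad), growing anticlockwise from above (front lobes go to the counter's -y); 0 = barred lobe under the pointer (+x). Starts about -2.09, -3.14 or -4.19. A spring detent rests it every 60 degrees (1.047 rad), 0 included, so at rest a lobe points to -x; let go in between, it snaps to the nearer rest and does not run on. Pushing over takes about 4 N at a lobe.
- tall_bottle: Bystander: loose amber bottle with a screw cap, 44 mm across, 92 mm tall; origin at the centre of its underside.
- long_pack: Bystander: loose shrink-wrapped row of four small capped vials, 96 x 24 x 46 mm (long side = its x); origin at the centre of its underside.
- square_pack: Bystander: loose shrink-wrapped two-by-two pack of small capped vials, 52 x 52 x 50 mm; origin at the centre of its underside.
- jar: Bystander: loose white pill jar, 52 mm across, 55 mm tall; origin at the centre of its underside.
- blister_stack: Bystander: loose stack of blister cards, 100 x 45 x 14 mm (long side = its x); origin at the centre of its underside.
- short_pack: Bystander: loose shrink-wrapped row of three small capped vials, 24 x 72 x 46 mm (long side = its y); origin at the centre of its underside.
Mind the look-alikes: they are no part of the job. Of the things like the counter, leave any that is green or red; of the rest the smaller one is meant.

How it is judged (in metres and radians):
At the end, for the whole second after the job is handed in: The wheel rests within 0.14 rad (8 degrees) of 0, its barred lobe under the pointer; every bystander stands within 20 mm of its start, tilted less than 0.3 rad (value of joint wheel between -0.14 and 0.14 rad and velocity of joint wheel between -0.1 and 0.1 rad/s and not (distance of tall_bottle from where it was at the start of the episode above 0.02 m or angle between tall_bottle's own z axis and vertical above 0.3 rad) and not (distance of long_pack from where it was at the start of the episode above 0.02 m or angle between long_pack's own z axis and vertical above 0.3 rad) and not (distance of square_pack from where it was at the start of the episode above 0.02 m or angle between square_pack's own z axis and vertical above 0.3 rad) and not (distance of jar from where it was at the start of the episode above 0.02 m or angle between jar's own z axis and vertical above 0.3 rad) and not (distance of blister_stack from where it was at the start of the episode above 0.02 m or angle between blister_stack's own z axis and vertical above 0.3 rad) and not (distance of short_pack from where it was at the start of the episode above 0.02 m or angle between short_pack's own z axis and vertical above 0.3 rad)); the robot touches nothing.
It fails at once if the wheel goes past the mark (more than 0.45 rad beyond it) (value of joint wheel above 0.45 rad).
It fails at once if the wheel is wound back, clockwise, away from the mark (below -4.95 rad) (value of joint wheel below -4.95 rad).
It fails at once if the wheel or counter is pinched or forced (more than 25 N from the fingers) (contact force between the fingers and counter above 25 N).
It fails at once if a bystander (bottle, jar, vial pack or blister stack) is moved more than 20 mm, lifted or tipped over ((distance of tall_bottle from where it was at the start of the episode above 0.02 m or angle between tall_bottle's own z axis and vertical above 0.3 rad) or (distance of long_pack from where it was at the start of the episode above 0.02 m or angle between long_pack's own z axis and vertical above 0.3 rad) or (distance of square_pack from where it was at the start of the episode above 0.02 m or angle between square_pack's own z axis and vertical above 0.3 rad) or (distance of jar from where it was at the start of the episode above 0.02 m or angle between jar's own z axis and vertical above 0.3 rad) or (distance of blister_stack from where it was at the start of the episode above 0.02 m or angle between blister_stack's own z axis and vertical above 0.3 rad) or (distance of short_pack from where it was at the start of the episode above 0.02 m or angle between short_pack's own z axis and vertical above 0.3 rad)).
It also fails if it takes over 64 s, if anything falls off the work surface, if the arm or the gripper's body presses on something with over 40 N, if the wrist force passes 120 N, or if a joint passes its speed limit or range.

## Working session

There is one attempt and no reset: what is moved stays moved. The work goes in short steps, each a Python script; the robot and the scene stay as the last script left them, time stands still between calls to the robot, and variables do not carry over. Pictures are saved under pics/ and viewed, about 8 in all and at most 12, crops included, and the job is handed in when it is done.

```bash
ls; mkdir -p pics; python3 - <<'E'
from station import env, viewer
import cv2, numpy as np
for n in ("top","side"):
    cv2.imwrite(f"pics/{n}0.png", viewer.camera(n)); p=viewer.camera_params(n); print(n,{k:(np.round(v,3).tolist()) for k,v in p.items()})
print({k:np.round(v,3).tolist() for k,v in viewer.camera_params("wrist").items()})
print(env.read_state())
E
```

```text
pics
top {'fx': 378.744, 'fy': 378.744, 'cx': 312.982, 'cy': 198.29, 'pose': [[0.002, 0.998, -0.056, 437.513], [-1.0, 0.002, 0.001, 9.849], [0.001, 0.055, 0.998, 1009.927], [0.0, 0.0, 0.0, 1.0]]}
side {'fx': 459.941, 'fy': 459.941, 'cx': 320.288, 'cy': 198.247, 'pose': [[-0.9, 0.213, -0.381, 32.431], [-0.437, -0.47, 0.767, 943.012], [-0.016, 0.857, 0.516, 712.552], [0.0, 0.0, 0.0, 1.0]]}
{'fx': 283.543, 'fy': 283.543, 'cx': 321.256, 'cy': 198.231, 'tool_from_camera': [[0.0, 0.957, 0.289, 79.257], [1.0, -0.0, 0.0, -0.935], [0.0, 0.289, -0.957, -81.248], [0.0, 0.0, 0.0, 1.0]]}
{'time_s': 0.1, 'qpos': array([-1.13299097e+00,  4.23797290e-01,  1.63060017e+00,  1.71381642e-05,
        1.08861408e+00, -1.90173240e-02]), 'dq': array([-0.00062555, -0.00119042, -0.00345255,  0.00043941,  0.0006999 ,
       -0.00095053]), 'tau': array([ 8.82968288e-05, -5.45614064e+01, -2.74323732e+01,  6.45070220e-02,
        1.88561023e-02, -7.31667569e-05]), 'tool_pos': array([ 275.53693628, -560.54816715,  301.96409992]), 'orientation': array([ 9.74028001e-01,  2.26426478e-01, -1.40046326e-04, -6.95523718e-04]), 'force': array([-0.40001213, -0.56213807, -0.96613452]), 'wrist_torque': array([ 0.00513972, -0.01497214,  0.03638775]), 'width': 87.39987704752384}
```

View pics/top0.png

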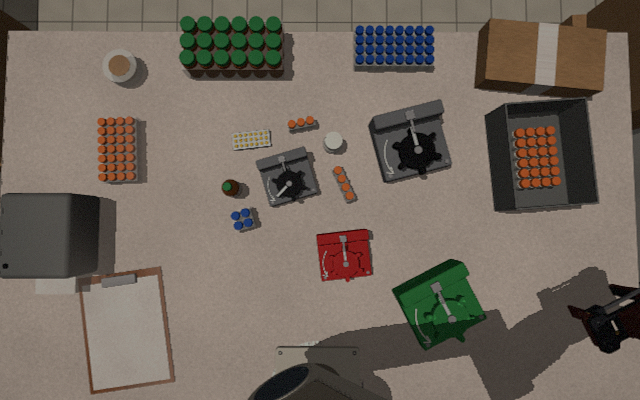

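View pics/side0.png

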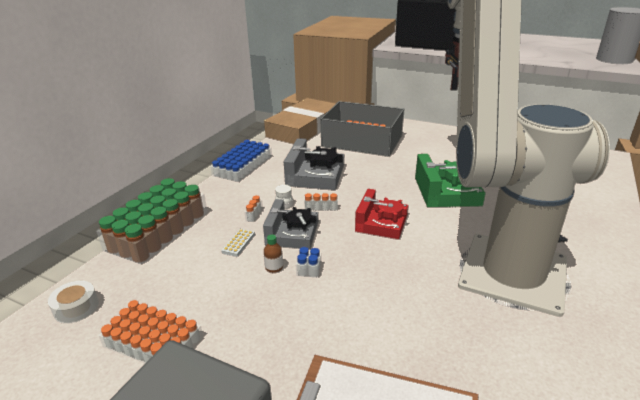

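```bash
cat > h.py <<'E'
import numpy as np, cv2
from scipy.spatial.transform import Rotation as R
from station import env, set_gripper, viewer, workorder
def quat(psi): return np.array([np.cos(psi/2),np.sin(psi/2),0,0])   # tool down, tool x at yaw psi
def campose(n,st=None):
    p=viewer.camera_params(n)
    if n!="wrist": return p,np.array(p["pose"])
    T=np.eye(4); T[:3,:3]=R.from_quat(st["orientation"]).as_matrix(); T[:3,3]=st["tool_pos"]
    return p,T@np.array(p["tool_from_camera"])
def to_plane(uv,z,p,T):
    uv=np.atleast_2d(uv).astype(float)
    d=np.c_[(uv[:,0]-p["cx"])/p["fx"],-(uv[:,1]-p["cy"])/p["fy"],-np.ones(len(uv))]@T[:3,:3].T
    return T[:3,3]+d*((z-T[2,3])/d[:,2])[:,None]
def to_px(X,p,T):
    c=(np.atleast_2d(X)-T[:3,3])@T[:3,:3]
    return np.c_[p["cx"]+p["fx"]*c[:,0]/-c[:,2],p["cy"]-p["fy"]*c[:,1]/-c[:,2]]
def shot(n,name):
    st=env.read_state(); im=viewer.camera(n); cv2.imwrite(f"pics/{name}.png",im); p,T=campose(n,st); return im,p,T
E
python3 - <<'E'
from h import *
p,T=campose("top")
c=to_plane([290,183],60,p,T)[0]; print(c)
b=to_plane([[257,160],[304,149],[319,198],[268,206]],34,p,T); print(b.round())
a=np.arctan2(c[1],c[0]); psi=a+np.pi/2
env.reach([c[0],c[1],300],quat(psi)); env.move_l([c[0],c[1],225])
im,p,T=shot("wrist","w0"); st=env.read_state(); print(st["tool_pos"],st["qpos"],st["time_s"])
cv2.imwrite("pics/w0b.png",cv2.resize(im[40:360,130:510],None,fx=2,fy=2)[:600])
E
```

```text
[528.73839006  66.94830391  60.        ]
[[591. 154.  34.]
 [620.  33.  34.]
 [493.  -7.  34.]
 [472. 125.  34.]]
[529.38825121  66.84398289 225.81894895] [ 1.03302106e-01  3.96817925e-01  1.88851315e+00 -1.19270287e-05
  8.54870145e-01 -2.23148439e-02] 3.2083
```

View pics/w0.png

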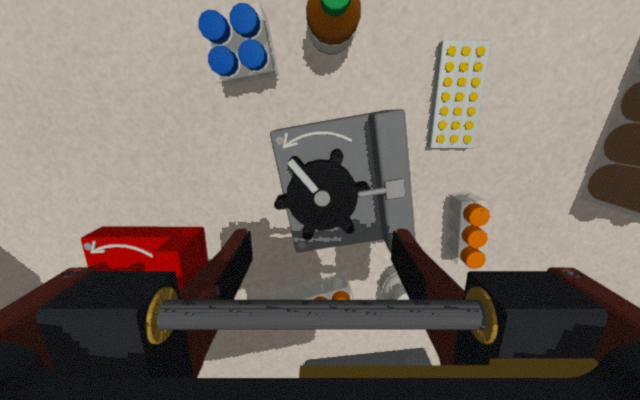

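```bash
cat >> h.py <<'E'
def wheel(im,p,T,c0,show=None):
    """centre (z=60), lobe phase mod 60deg, mean bar direction (deg, world)"""
    g=im.max(2); m=((g<52)*255).astype(np.uint8)
    u0=to_px([*c0[:2],60],p,T)[0]; s=p["fx"]/(T[2,3]-60)
    disc=np.zeros_like(m); cv2.circle(disc,tuple(int(v) for v in u0.round()),int(52*s),255,-1); m&=disc
    m=cv2.morphologyEx(m,cv2.MORPH_OPEN,np.ones((3,3),np.uint8))
    cs,_=cv2.findContours(m,cv2.RETR_EXTERNAL,cv2.CHAIN_APPROX_NONE); k=max(cs,key=cv2.contourArea)[:,0]
    X=to_plane(k,60,p,T)[:,:2].astype(np.float32); c,r=cv2.minEnclosingCircle(X); c=np.array(c)
    return m,c,r,X
def polar(X,c):
    d=X-c; return np.hypot(*d.T),np.degrees(np.arctan2(d[:,1],d[:,0]))
E
python3 - <<'E'
from h import *
im=cv2.imread("pics/w0.png"); st=env.read_state(); p,T=campose("wrist",st)
for v in ([322,198],): print("hub",to_plane(v,61,p,T)[0])
c0=to_plane([322,198],61,p,T)[0]
m,c,r,X=wheel(im,p,T,c0); print(c,r)
rr,a=polar(X,c0[:2])
for lo in range(-180,180,10):
    s=(a>=lo)&(a<lo+10); print(lo,rr[s].max().round(1) if s.any() else None,end="; ")
# bar / pointer bright pixels
br=(im.min(2)>125); ys,xs=np.nonzero(br); P=np.c_[xs,ys]; Xb=to_plane(P,62,p,T)[:,:2]; rb,ab=polar(Xb,c0[:2]); s=(rb<42)&(rb>10)
print("\nbright",np.histogram(ab[s],np.arange(-180,181,10)))
o=cv2.resize(im[90:270,250:430],None,fx=3,fy=3,interpolation=cv2.INTER_CUBIC)
cv2.imwrite("pics/w0c.png",np.hstack([o[:,:],cv2.cvtColor(cv2.resize(m[90:270,250:430],(260,260)),cv2.COLOR_GRAY2BGR)[:0].repeat(0,0) if 0 else np.zeros((540,10,3),np.uint8),cv2.cvtColor(cv2.resize(m[90:270,300-50:430],(240,540)),cv2.COLOR_GRAY2BGR)]))
E
```

```text
hub [528.96381471  73.09593724  61.        ]
[529.59014893  74.10611725] 45.22951889038086
-180 41.0; -170 43.8; -160 42.5; -150 31.9; -140 31.4; -130 31.3; -120 40.5; -110 44.1; -100 42.9; -90 31.9; -80 30.9; -70 30.9; -60 40.2; -50 45.0; -40 43.8; -30 31.3; -20 31.1; -10 31.4; 0 31.2; 10 42.4; 20 42.8; 30 39.8; 40 32.7; 50 33.3; 60 33.9; 70 46.1; 80 45.8; 90 34.7; 100 35.0; 110 34.9; 120 45.1; 130 45.6; 140 34.0; 150 33.4; 160 32.8; 170 32.8; 
bright (array([ 10,   0,  36,  42,  22,   0,   0,   0,   0,   0,   0,   0,   0,
         0,   0,   0,   0,   0,   0,  31,   0,   0,   0,   0,   0,   0,
         0,   0,   0,   0,  17, 162,  62,   1,  12,  41]), array([-180, -170, -160, -150, -140, -130, -120, -110, -100,  -90,  -80,
        -70,  -60,  -50,  -40,  -30,  -20,  -10,    0,   10,   20,   30,
         40,   50,   60,   70,   80,   90,  100,  110,  120,  130,  140,
        150,  160,  170,  180]))
```

View pics/w0c.png

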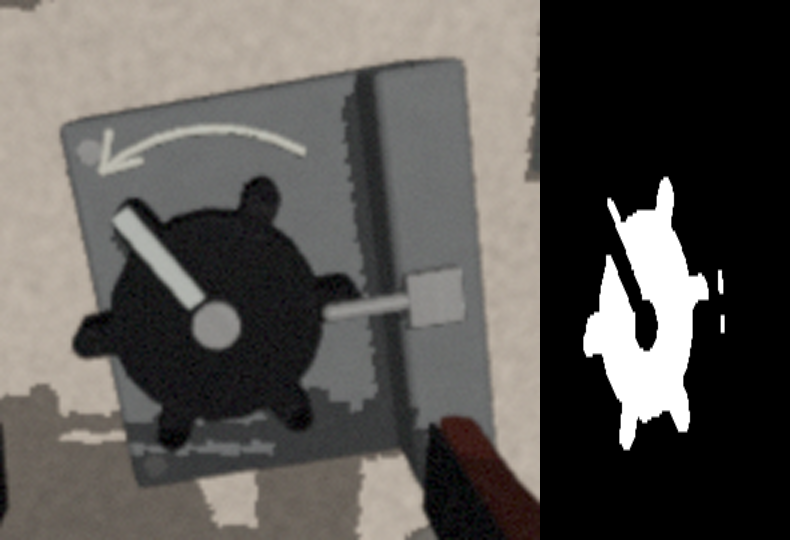

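```bash
python3 - <<'E'
from h import *
st=env.read_state(); p,T=campose("wrist",st)
f=lambda u,z: to_plane(np.array(u)/3+[250,90],z,p,T)[:,:2]
P=f([[326,313],[408,301]],68.5); d=P[1]-P[0]; print("pointer",P,np.degrees(np.arctan2(d[1],d[0])))
tip=P[0]
Rg=f([[458,62],[492,430]],66); d=Rg[0]-Rg[1]; print("ridge far edge yaw",Rg,np.degrees(np.arctan2(d[1],d[0]))-90)
B=f([[64,126],[138,486]],34); d=B[0]-B[1]; print("front edge yaw",B,np.degrees(np.arctan2(d[1],d[0]))-90, np.hypot(*d),"mid",B.mean(0))
B2=f([[64,126],[360,72]],34); d=B2[1]-B2[0]; print("left edge yaw",np.degrees(np.arctan2(d[1],d[0])))
L=f([[90,338],[125,212],[262,190],[345,283],[300,418],[172,436]],60); c=np.array([529.2,73.5])
print("lobes",*[v.round(1) for v in polar(L,c)])
bar=f([[203,306],[122,215]],62); d=bar[1]-bar[0]; print("bar",np.degrees(np.arctan2(d[1],d[0])),np.hypot(*d))
for nm,yaw in (("13",13),("15",15)):
    y=np.radians(yaw); print("axle from tip",tip-34*np.array([np.cos(y),np.sin(y)]),"axle from front mid",B.mean(0)+40*np.array([np.cos(y),np.sin(y)]))
E
```

```text
pointer [[560.07335261  82.6738162 ]
 [583.13102179  89.23824699]] 15.891451814805567
ridge far edge yaw [[584.43390472 156.31993759]
 [617.32114776  51.41740188]] 17.40635630177846
front edge yaw [[474.69627788 123.32608939]
 [510.17877897   1.88085287]] 16.286712228457873 126.52254090767298 mid [492.43752843  62.60347113]
left edge yaw 17.215178244744767
lobes [39.  42.9 41.9 40.2 40.9 40.2] [-165.3  136.    79.1   24.8  -43.1 -103.4]
bar 137.70177141033577 35.975623128762855
axle from tip [526.94477041  75.02548035] axle from front mid [531.41233102  71.6015133 ]
axle from tip [527.23187452  73.87396866] axle from front mid [531.07456148  72.95623293]
```

```bash
cat >> h.py <<'E'
C=np.array([529.2,73.5]); YAW=16.5; ZT=48+env.tips_ahead; RF=50.5
def pose(phi,r=RF,dz=0):
    b=np.radians(YAW+phi); d=np.array([np.cos(b),np.sin(b)])
    return np.r_[C-r*d,ZT+dz],quat(b+np.pi/2)
def go(phi,r=RF,dz=0,rate=60,f=None):
    x,q=pose(phi,r,dz); s=env.move_l(x,q,rate=rate,f_stop=f)
    st=env.read_state(); e=st["tool_pos"]-x
    print(f"phi {phi} dz {dz} t {st['time_s']:.2f} stop {s} F {st['force'].round(1)} err {e.round(1)}"); return s
def click():
    go(-30,dz=30,rate=100)
    if go(-30,rate=60,f=10): print("touch on descent"); go(-30,dz=30); return False
    for ph in (-15,0,15,30):
        if go(ph,rate=35,f=15): print("STOPPED"); return False
    go(30,dz=30,rate=60); return True
def look(name,x=100):
    b=np.radians(YAW); q=quat(b+np.pi/2)   # tool x = counter +y
    n=np.array([-np.sin(b),np.cos(b)])
    env.move_l(np.r_[C-15*n,225],q,rate=150)
    im,p,T=shot("wrist",name)
    b=(im.min(2)>125).astype(np.uint8); ys,xs=np.nonzero(b); X=to_plane(np.c_[xs,ys],62,p,T)[:,:2]; r,a=polar(X,C)
    h=(r>12)&(r<38); w=(a[h]-YAW+5)%360-5; hist=np.histogram(w,np.arange(-5,356,10)); print("bright at counter deg:",{int(e+5):int(n) for n,e in zip(*hist) if n>8})
    return im,p,T
E
python3 - <<'E'
from h import *
set_gripper(0); print(env.read_state()["width"])
print(click()); im,p,T=look("w1")
cv2.imwrite("pics/w1c.png",cv2.resize(im[60:330,190:450],None,fx=2,fy=2))
E
```

```text
0.32681787961219494
phi -30 dz 30 t 5.55 stop False F [-0.2  0.4  0.7] err [0.6 0.  0.4]
phi -30 dz 0 t 6.20 stop False F [ 0.6 -0.2  0.6] err [-0.1 -0.  -0.3]
phi -15 dz 0 t 6.72 stop False F [-0.4  2.8  1.3] err [0.1 0.2 0.3]
phi 0 dz 0 t 7.25 stop False F [-1.5  0.6  0.8] err [-0.2  0.  -0. ]
phi 15 dz 0 t 7.78 stop False F [ 1.4 -2.6 -0.8] err [ 0.5 -0.2  0.1]
phi 30 dz 0 t 8.30 stop False F [0.9 1.  0.3] err [-0.1  0.2 -0. ]
phi 30 dz 30 t 8.95 stop False F [-0.3  0.2 -0.8] err [0.1 0.  0.3]
True
bright at counter deg: {0: 17, 170: 23, 180: 133, 190: 31}
```

View pics/w1c.png

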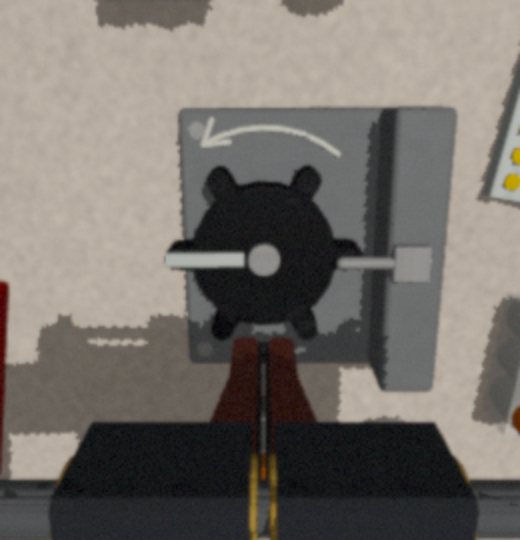

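The picture shows one click made. The bar, at crop pixels (166–245, 260), now points straight to the front at 180°, and the hub at (264, 260) and pointer at (340, 263) line up with my axle and yaw. I'll do two more clicks, checking the bar's angle after each.

```bash
python3 - <<'E'
from h import *
def bar(im,p,T):
    ys,xs=np.nonzero(im.min(2)>125); X=to_plane(np.c_[xs,ys],62,p,T)[:,:2]; r,a=polar(X,C); w=(a-YAW)%360
    h=(r>12)&(r<38)&(w>30)&(w<330); return np.median(w[h]) if h.sum()>60 else None
for k,exp in ((2,240),(3,300)):
    if not click(): break
    im,p,T=look(f"w{k}"); b=bar(im,p,T); print("bar",b,"expected",exp)
    if b is None or abs(b-exp)>12: break
cv2.imwrite("pics/w3c.png",cv2.resize(im[60:330,190:450],None,fx=2,fy=2))
E
```

```text
phi -30 dz 30 t 10.73 stop False F [ 0.7 -0.7  0.4] err [ 0.3 -0.1  0.1]
phi -30 dz 0 t 11.38 stop False F [ 0.9 -0.3  0.6] err [-0.1 -0.  -0.3]
phi -15 dz 0 t 11.91 stop False F [0.  2.7 0.3] err [0.1 0.2 0.3]
phi 0 dz 0 t 12.43 stop False F [-2.2  0.7  1. ] err [-0.2  0.  -0. ]
phi 15 dz 0 t 12.96 stop False F [ 0.8 -3.1  0. ] err [ 0.5 -0.1  0.1]
phi 30 dz 0 t 13.48 stop False F [ 0.2 -0.  -1.3] err [-0.1  0.2 -0. ]
phi 30 dz 30 t 14.13 stop False F [-0.1 -0.7 -0.4] err [0.  0.  0.3]
bright at counter deg: {0: 18, 230: 45, 240: 96, 250: 9}
bar 237.59159618107643 expected 240
phi -30 dz 30 t 15.92 stop False F [-0.3  0.3 -0.3] err [ 0.2 -0.1  0.1]
phi -30 dz 0 t 16.57 stop False F [0.3 0.1 0.1] err [-0.1  0.  -0.3]
phi -15 dz 0 t 17.09 stop False F [-0.5  2.6 -0.5] err [0.1 0.2 0.3]
phi 0 dz 0 t 17.62 stop False F [-2.1  0.7  1.8] err [-0.2  0.  -0. ]
phi 15 dz 0 t 18.14 stop False F [ 1.3 -2.4  0.1] err [ 0.5 -0.2  0.1]
phi 30 dz 0 t 18.67 stop False F [ 0.3 -0.2 -0.2] err [-0.1  0.2 -0. ]
phi 30 dz 30 t 19.32 stop False F [ 0.3  0.2 -0.3] err [0.  0.  0.3]
bright at counter deg: {0: 18, 290: 44, 300: 123, 310: 12}
bar 298.41560888489875 expected 300
```

View pics/w3c.png

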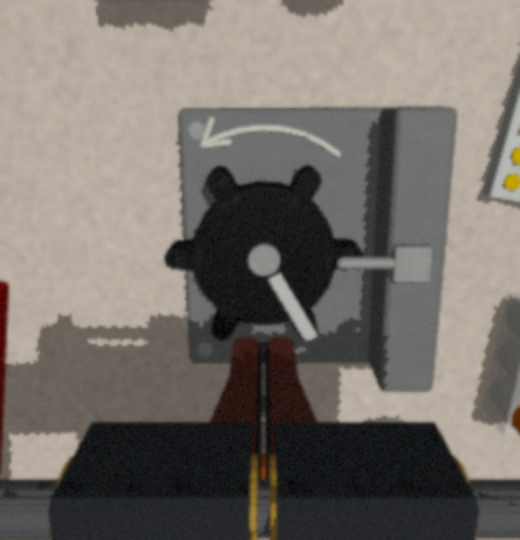

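The bar now runs from (275, 278) to (313, 337), which is 300°, one click short of the mark. I'll make the last click and retreat upward.

```bash
python3 - <<'E'
from h import *
print(click()); im,p,T=look("w4")
env.move_l([C[0],C[1]-20,300],rate=120); env.hold(0.3)
cv2.imwrite("pics/w4c.png",cv2.resize(im[60:330,190:450],None,fx=2,fy=2))
st=env.read_state(); print(st["time_s"],st["force"],st["tool_pos"])
# bystanders: move arm aside, compare top view with the first
env.move_joints([-1.133,0.423,1.63,0,1.089,-0.019]); a=cv2.imread("pics/top0.png"); b,_,_=shot("top","top4")
d=cv2.absdiff(a,b).max(2)[90:240,215:365]; print("changed px",(d>40).sum()); 
cv2.imwrite("pics/top4c.png",np.hstack([cv2.resize(x[100:240,220:360],None,fx=2.8,fy=2.8) for x in (a,b)]))
E
```

```text
phi -30 dz 30 t 21.10 stop False F [-0.5  0.5  0.5] err [ 0.3 -0.1  0.1]
phi -30 dz 0 t 21.75 stop False F [ 0.6 -0.1  0.3] err [-0.1 -0.  -0.3]
phi -15 dz 0 t 22.27 stop False F [-0.2  3.3  0.9] err [0.1 0.2 0.3]
phi 0 dz 0 t 22.80 stop False F [-0.6  1.3  0.9] err [-0.2  0.  -0. ]
phi 15 dz 0 t 23.32 stop False F [ 1.2 -3.1 -0.9] err [ 0.4 -0.1  0.1]
phi 30 dz 0 t 23.85 stop False F [ 0.2 -0.3  0.3] err [-0.1  0.2 -0. ]
phi 30 dz 30 t 24.50 stop False F [ 0.4  0.3 -0.3] err [0.  0.  0.3]
True
bright at counter deg: {0: 120, 10: 40, 350: 15}
26.3167 [-0.353069    0.38326775 -0.36324546] [529.00054842  53.52656161 299.38642237]
changed px 79
```

View pics/w4c.png

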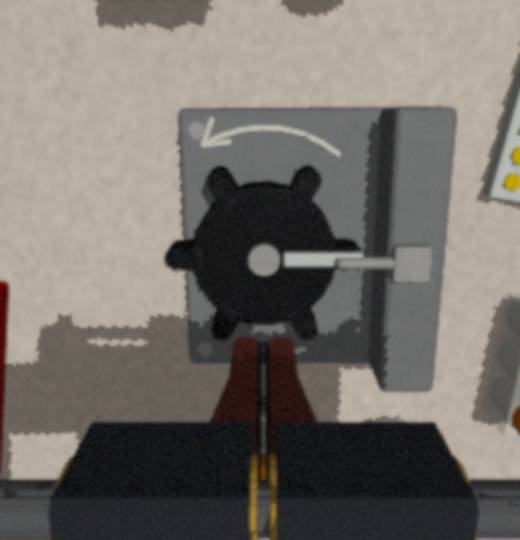

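View pics/top4c.png

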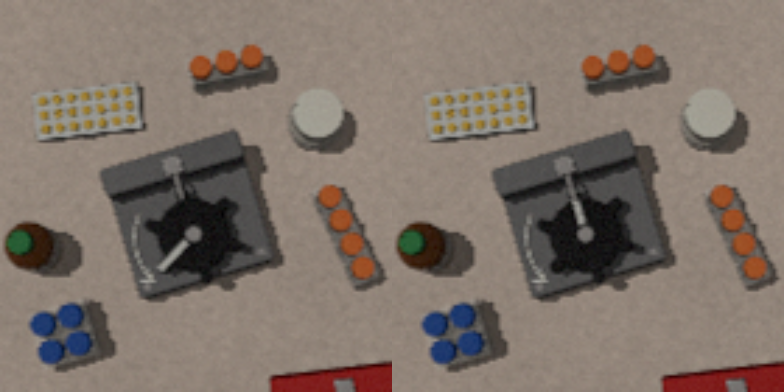

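The bar, from (285, 259) to the rim, lies under the pointer at (340–395, 263). In the before/after top views only the bar has changed; the bystanders are where they were, and the hand is back at its start pose, clear of everything.

```bash
python3 -c "
from h import *
workorder.sign_off(); print(env.read_state()['time_s'])"
```

```text
the job is handed in; nothing more can be done
the job is handed in; nothing more can be done
```

The thumbwheel now rests with its barred lobe under the steel pointer, and the job is handed in.

**What I did:** I took the smaller grey counter and found its axle at about (529, 73.5) mm, turned 16.5° from the robot's x axis. The bar started about 120° anticlockwise from the pointer, so the wheel was at -4.19 rad, four clicks short. With the gripper closed I made four separate pushes, each from one gap between lobes to the next, lifting straight up in between.

**Last checks:**
- **Bar angle:** it read 180°, 238° and 298° after the first three clicks, and about 0° (under the pointer) after the fourth.
- **Force:** the wrist readings at the ends of the push steps were about 3 N or less, and the 15 N stop never tripped.
- **Bystanders:** the before and after top views differ only where the bar moved; everything else stands where it was.
- **Hand:** it is back at its start pose, touching nothing, well within the 64 s limit (26.3 s on the clock just before that move).

**Disagreements:** no check failed. The early estimates of the axle position differed by 2–3 mm and those of the counter's turn by about 1.5°, both within the slack between the lobes.

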